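Clip a control module into the test fixture

ROBOT

A 7-joint arm with a two-finger parallel gripper is mounted at the origin on a cart in front of the work surface, level with it; the furniture and walls round the work are solid. World frame = base frame: x ahead of the robot, y to its left, z up, the work surface at z = 0. Lengths are in m, angles in degrees, forces in N, time in s.
With the tool pointing down it reaches from about 0.35 to 0.9 m from the base axis. Payload 19.9 kg.
Tool frame: the origin (TCP) lies midway between the tips of the shut fingers; the grasp point (between the pads) lies 19 mm behind it; z points along the fingers, y is the line along which they close (so a half turn about z gives the same grasp; the last joint's range is limited). The gripper opens to 85 mm and grips with 20 to 120 N. Pads are 22 mm wide; open, the fingers measure 114 mm over their backs; the gripper's body (76 mm by 85 mm) begins 54 mm behind the grasp point. The pads swing forward as they close: fully open they stand 13 mm farther back than shut.
Start: joints at [-69.299, 23.915, -0.59, 92.452, 0.269, 63.638, -3.037], TCP at [0.245, 0.575, 0.231] pointing down, gripper open.
Joint ranges: [-161.28, 161.28], [-22.2, 115.67], [-73.04, 71.86], [3.21, 147.25], [-68.34, 248.33], [10.77, 114.83], [-161.83, 161.83]. Speed limits (degrees/s): [108.29, 108.29, 136.94, 136.94, 172.46, 172.46, 172.46].

INTERFACE

Orientations are given as a 3x3 rotation matrix whose columns are the frame's x, y, z axes.
In Python, from cell import telemetry, vision, env gives the robot as it stands.
- The arm moves only by the tool servo_tool, never from a script. Its argument "commands" is one flat list of numbers, 5 for each row, row after row: the closure in counts, from 0 (fully open) to 255 (shut), then the shift along the tool's x, y, z in mm, then the turn about the tool's z in degrees. A call has exactly 10 rows; each row is the pose to reach, as a shift and turn from the pose commanded when the call began, along the tool's axes at that moment; what a row does not reach only later rows make up. A row lasts 1/8 s, in which the tool goes at most 62.5 mm and 10.7 degrees, less where a joint would pass 70% of its speed; a pose out of reach is approached as far as the arm can. A call with a gripper value outside its range is refused whole. The fingers move at their own pace and stop on an object; "grip_force" is the grip in N (left out, the last holds). Time passes only in rows, so rows that repeat a pose let the fingers close, or fill a call up. It gives the time, the measured TCP pose, the force, the opening and the grip force at its end, in the units of the state.
- telemetry.read_state(): the state, without advancing time (a new reading comes with each control period).
- vision.camera(name): name is "scene" or "top" or "wrist"; returns the picture (384x512x3 uint8, red, green, blue); there is no depth.
- vision.camera_model(name): a dict with "fx", "fy", "cx", "cy" (pixels), "position" and "attitude" of the camera in the world. Camera axes: x right, y up, looking along -z (the intrinsics and any distortion apply to the point x, -y, -z); pixel columns grow to the right and rows downward; lengths in m; the calibration is good to about 2 mm. A picture is of the moment at which its call begins: read the wrist's pose just before it. camera_model takes no time and is no camera call; for the wrist camera it gives the pose at the moment of the call.
- env.finish_job(): hands the job in; it is judged then, once.
The state is a dict: "time_s": time; "joints": joint angles; "qvel": joint speeds; "tau": joint torques, N m; "ee_pos": TCP position; "eef_rot": TCP orientation; "wrist_force": force on the tool from outside, world axes, zero at the start; "moment": the same for the moment, N m; "finger_gap": finger opening in m; "finger_force": force on a finger pad.
Only numpy, scipy, OpenCV 4.12 (cv2) and the standard library are available. Lean on these libraries where they do the work, as an engineer would, in place of code of your own. Each camera call takes 0.05 s, during which the arm holds its last target. There are 200 camera calls.

TASK

Put the control module on the sprung carrier plate of the test fixture, its round connector towards the fixture's front panel, and press it down until both spring catches have snapped over its mounting feet, so that it stays down by itself. Leave the tape measure, the relay and the grease tin where they are.

Things in the scene. Friction and masses are not known exactly. Their poses are not given: they have to be found in the camera images.
- module_centre (a point): Centre, 25 mm above the underside, of the control module: a loose bare-aluminium box, 56 mm (its x) by 96 mm (its y) by 50 mm high, about 0.3 kg, standing on the bench. At each end (+y, -y) a flat mounting foot, 27 mm wide, 6 mm thick, level with the underside, sticks out 16 mm. Grip it across the 56 mm at mid-length; the lid is flat and is pressed near its middle.
- module_connector (a point): Outer end of the module's round steel connector (16 mm diameter, sticking out 14 mm from its -x long side), 33 mm from mid-length towards the module's +y end and 26 mm above its underside.
- fixture: The test fixture: a grey flat case, 140 mm (its x) by 200 mm (its y) by 25 mm high, fixed to the bench; origin at the centre of its underside. Its front panel, with two lamps, a switch and two sockets, is the -x side. Four pillars with coil springs (x +-46, y +-60 mm, tops 87 mm above the bench) carry the grey carrier plate. A steel spring catch stands at each end (+y, -y).
- nest (a point): Centre of the carrier plate's top face while the plate is up, 63 mm above the bench (the point stays there when the plate sinks); axes as the fixture's. The module's underside belongs here, its y along the fixture's y, its connector side to the front (-x). White corner locators, 13 mm high, slope inwards and leave the box 3.5 mm of play each way.
- carrier (a joint): How far the carrier plate is down, m: 0 = up, 0.027 = bottom stop. Springs push it up: it carries the module without sinking, and about 15 N on the module's lid, catches included, takes it to the bottom. Let go from there, the module rises 3 mm until its feet meet the catches, near 0.024.
- catch_left (a joint): Angle of the catch at the fixture's +y end, rad: 0 = closed, growing as the module's foot pushes its nose outwards (to about 0.4 at most); its spring snaps it back to 0 over the foot. The nose reaches in to y = 57 mm, slopes on top from 46 to 62 mm above the bench, hooks with its underside at 45 mm; its thumb tab is 70 mm high and reaches out to y = 89 mm.
- catch_right (a joint): The same for the catch at the fixture's -y end.
- tape_measure_centre (a point): Centre of the yellow tape measure (32 x 80 x 62 mm) standing on the bench; to be left alone.
- relay_box_centre (a point): Centre of the black relay (46 x 28 mm, 88 mm high) standing on the bench; to be left alone.
- grease_tin_centre (a point): Centre of the round green tin with a white lid (73 mm across, 48 mm high) on the bench; to be left alone.

How it is judged:
By the outcome, as a careful person would: the job done as asked, in the order asked, and still so for the second after the job is handed in, with the robot touching nothing.
It also fails if it takes over 43 s, if anything falls off the work surface, if the arm or the gripper's body presses on something with over 40 N, if the wrist force passes 120 N, or if a joint passes its speed limit or range.

## Working session

There is one attempt and no reset: what is moved stays moved. The work goes in short steps, Python scripts to look and compute and a tool call to move; the robot and the scene stay as the last step left them, time stands still between calls to the robot, and variables do not carry over. Pictures are saved under pics/ and viewed, at most 10 in all, crops included, and the job is handed in when it is done.

Besides the shell and the picture viewer there is one more tool, called by a JSON object that holds its "name" and its "arguments". servo_tool: Moves the arm, as the interface text tells. Its arguments: {"type":"object","properties":{"commands":{"type":"array","items":{"type":"number"}},"grip_force":{"type":"number"}},"required":["commands"]}

```bash
mkdir -p pics; cat > h.py <<'E'
import numpy as np, cv2
from cell import telemetry, vision, env
def snap(n,f):
    im=vision.camera(n); m=vision.camera_model(n); cv2.imwrite('pics/'+f,im[:,:,::-1]); return im,m
def ray(m,u,v,z):
    d=np.array([(u-m['cx'])/m['fx'],-(v-m['cy'])/m['fy'],-1.]); 
    R=np.array(m['attitude']);p=np.array(m['position']);w=R@d
    return p+w*(z-p[2])/w[2]
def proj(m,P):
    c=np.array(m['attitude']).T@(np.array(P)-np.array(m['position'])); return m['cx']+m['fx']*c[0]/-c[2], m['cy']+m['fy']*(-c[1])/-c[2]
E
python3 - <<'E'
from h import *
for n in('scene','top'):
    im,m=snap(n,n+'0.png'); print(n,m)
a=cv2.imread('pics/scene0.png');b=cv2.imread('pics/top0.png')
cv2.imwrite('pics/t0.png',cv2.resize(b,(800,600),interpolation=cv2.INTER_CUBIC))
s=telemetry.read_state();print(s)
E
```

```text
scene {'fx': 474.1417821281106, 'fy': 474.1417821281106, 'cx': 243.18520959142734, 'cy': 191.82087376139512, 'position': array([-0.10632554, -0.72059989,  1.05439653]), 'attitude': array([[ 0.71200633,  0.5393007 , -0.44966847],
       [-0.7021686 ,  0.54912758, -0.4532308 ],
       [ 0.00249767,  0.63844628,  0.76966233]])}
top {'fx': 414.3523491688223, 'fy': 414.3523491688223, 'cx': 259.64978248871387, 'cy': 195.22721872194666, 'position': array([ 0.374636  , -0.11277902,  1.40156991]), 'attitude': array([[-0.00648874,  0.99532407, -0.09637367],
       [-0.99987846, -0.0050916 ,  0.01473596],
       [ 0.01417636,  0.09645758,  0.99523614]])}
{'time_s': 0.1, 'joints': array([-69.29972204,  23.94675784,  -0.59312686,  92.4810267 ,
         0.26963811,  63.63913735,  -3.03666453]), 'qvel': array([ 0.05391932, -0.04497244, -0.07599306, -0.12841688, -0.01948468,
        0.01349704,  0.05021928]), 'tau': array([ 5.14330372e-05, -8.65823293e+01,  6.79388568e-01, -4.35637987e+01,
        1.90730958e-02,  4.81510564e-03,  2.97704082e-05]), 'ee_pos': array([0.24485099, 0.57470195, 0.230707  ]), 'eef_rot': array([[-9.19993537e-01,  3.91933345e-01, -3.80038930e-04],
       [ 3.91933522e-01,  9.19992908e-01, -1.07883264e-03],
       [-7.31973644e-05, -1.14146905e-03, -9.99999346e-01]]), 'wrist_force': array([ 0.39385791,  0.44398005, -0.23232566]), 'moment': array([-0.00690653,  0.01937558,  0.01549986]), 'finger_force': 0.0, 'finger_gap': 0.08534778427789975}
```

View pics/t0.png

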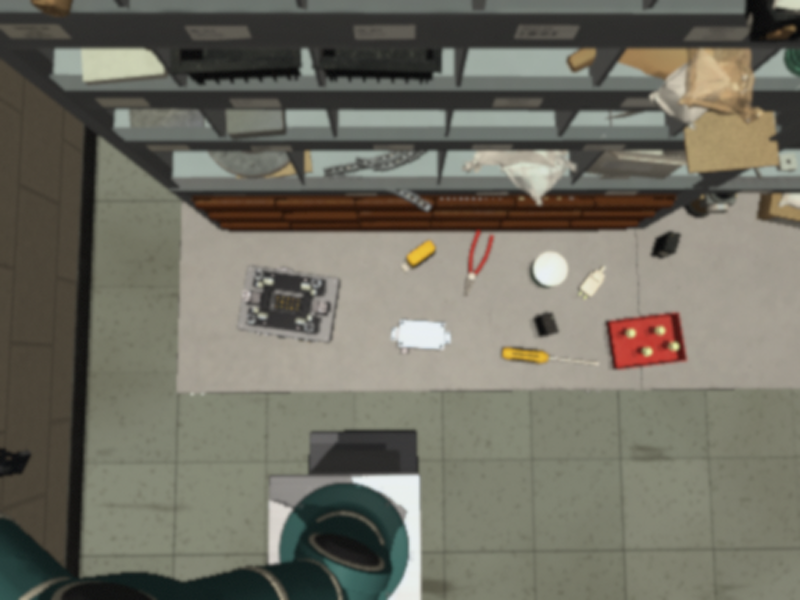

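View pics/scene0.png

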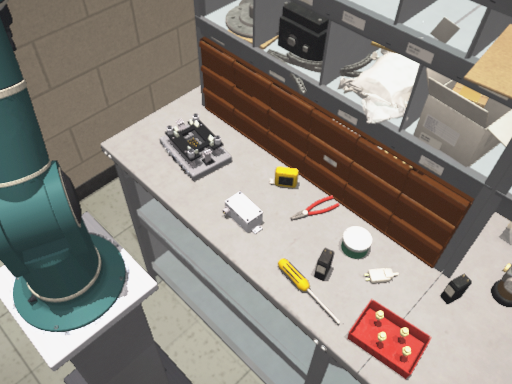

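```bash
python3 - <<'E'
import cv2,numpy as np
b=cv2.imread('pics/top0.png');a=cv2.imread('pics/scene0.png')
# top crop cols 148-298, rows 160-235 x5.3 ; scene crop cols 150-280 rows 105-235
c=cv2.resize(b[165:230,150:300],(795,344),interpolation=cv2.INTER_CUBIC)
d=cv2.resize(a[110:160,150:240],(450,250),interpolation=cv2.INTER_CUBIC)
e=cv2.resize(a[185:240,215:270],(250,250),interpolation=cv2.INTER_CUBIC)
o=np.zeros((600,800,3),np.uint8);o[:344,:795]=c;o[346:596,:450]=d;o[346:596,455:705]=e
cv2.imwrite('pics/c1.png',o)
E
```

```text
(no output)
```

View pics/c1.png

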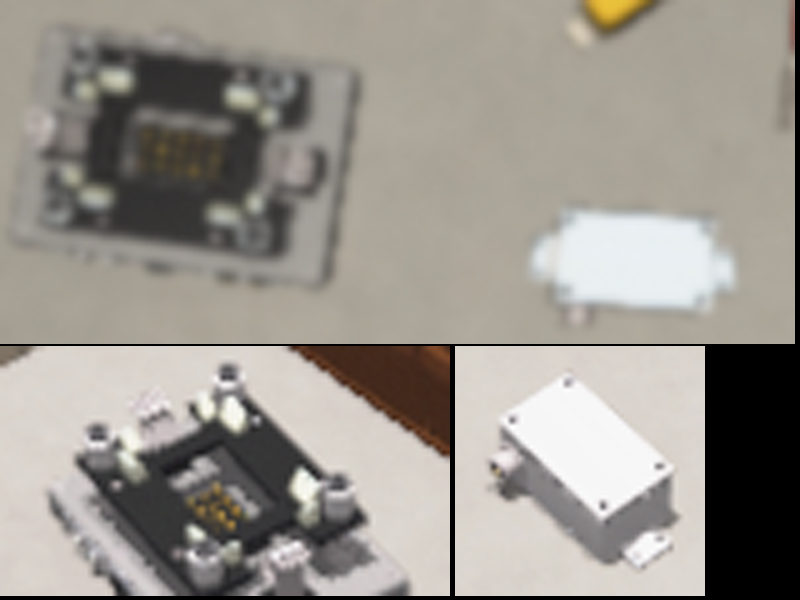

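```bash
python3 - <<'E'
from h import *
m=vision.camera_model('top')
f=lambda x,y,z: ray(m,150+(x-.5)/5.3,165+(y-.5)/5.29,z)
C=[f(*p,.025) for p in((45,25),(355,70),(325,285),(12,240))]
print(np.round(C,3)); C=np.array(C);print('ctr',C.mean(0), [np.linalg.norm(C[i]-C[i-1]) for i in range(4)])
d=C[0]+C[3]-C[1]-C[2]; print('yaw of y', np.degrees(np.arctan2(-d[0],d[1])))
L=np.array([f(*p,.05) for p in((565,208),(715,215),(708,310),(556,302))]);print(np.round(L,3),'mod',L.mean(0),[np.linalg.norm(L[i]-L[i-1]) for i in range(4)])
d=L[0]+L[3]-L[1]-L[2]; print('yaw', np.degrees(np.arctan2(-d[0],d[1])))
print('conn',f(575,315,.026))
R=telemetry.read_state()['eef_rot'];print(np.degrees(np.arctan2(R[1,0],R[0,0])))
w=vision.camera_model('wrist');s=telemetry.read_state();print(w, R.T@(w['position']-s['ee_pos']),R.T@w['attitude'])
E
```

```text
[[0.596 0.205 0.025]
 [0.566 0.01  0.025]
 [0.43  0.028 0.025]
 [0.46  0.223 0.025]]
ctr [0.51295933 0.11650133 0.025     ] [np.float64(0.1372871296259343), np.float64(0.19779537470065792), np.float64(0.13701976906132388), np.float64(0.1977402757582091)]
yaw of y -8.56814868319596
[[ 0.476 -0.122  0.05 ]
 [ 0.471 -0.215  0.05 ]
 [ 0.413 -0.21   0.05 ]
 [ 0.418 -0.116  0.05 ]] mod [ 0.44443099 -0.16589889  0.05      ] [np.float64(0.05828098877371818), np.float64(0.092715566919652), np.float64(0.0588410723886224), np.float64(0.09358130992643122)]
yaw -3.177990561015527
conn [ 0.41059055 -0.12836187  0.026     ]
156.92513750339256
{'fx': 290.8557324125629, 'fy': 290.8557324125629, 'cx': 256.36530127923686, 'cy': 190.52626771087313, 'position': array([0.18338925, 0.60108334, 0.37256987]), 'attitude': array([[ 3.91004906e-01, -8.87172560e-01, -2.45030637e-01],
       [ 9.20388116e-01,  3.76622415e-01,  1.05077461e-01],
       [-9.37809477e-04, -2.66609089e-01,  9.63804292e-01]])} [ 6.68737753e-02  1.98548792e-05 -1.41867877e-01] [[ 1.00903860e-03  9.63823486e-01  2.66539434e-01]
 [ 9.99999470e-01 -9.18232654e-04 -4.65311522e-04]
 [-2.03732961e-04  2.66539762e-01 -9.63823902e-01]]
```

{"name": "servo_tool", "arguments": {"commands": [0,-426,-316,-60,75.5,0,-426,-316,-60,75.5,0,-426,-316,-60,75.5,0,-426,-316,-60,75.5,0,-426,-316,-60,75.5,0,-426,-316,-60,75.5,0,-426,-316,-60,75.5,0,-426,-316,-60,75.5,0,-426,-316,-60,75.5,0,-426,-316,-60,75.5]}}

```text
time_s: 1.35
ee_pos: [0.5139, 0.1147, 0.2913]
eef_rot: [[0.153, 0.988, 0.0], [0.988, -0.153, -0.001], [-0.001, 0.0, -1.0]]
wrist_force: [-0.3, 1.0, 0.0]
finger_gap: 0.0856
finger_force: 0.0
```

```bash
python3 - <<'E'
from h import *
s=telemetry.read_state();print(s['ee_pos'],np.abs(s['qvel']).max())
im,m=snap('wrist','w1.png'); np.save('w1.npy',{k:np.array(v) for k,v in m.items()},allow_pickle=True)
cv2.imwrite('pics/w1b.png',cv2.resize(im[:,:,::-1],(800,600),interpolation=cv2.INTER_CUBIC))
E
```

```text
[0.51386691 0.11474725 0.29133491] 2.7385166989870657
```

View pics/w1b.png

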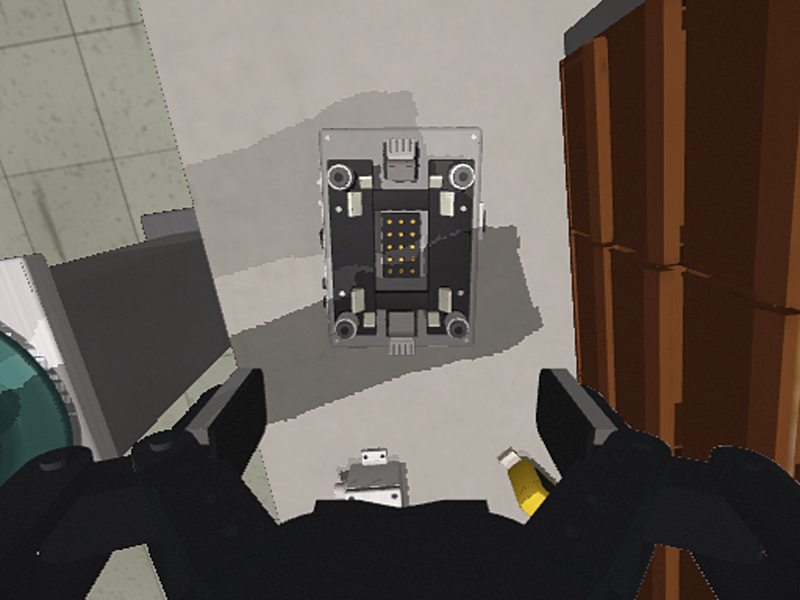

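```bash
python3 - <<'E'
from h import *
m=np.load('w1.npy',allow_pickle=True).item()
def fit(px,loc,z):
    P=np.array([ray(m,(u+.5)/1.5625-.5,(v+.5)/1.5625-.5,zz)[:2] for (u,v),zz in zip(px,z)])
    loc=np.array(loc,float);a=loc-loc.mean(0);b=P-P.mean(0)
    th=np.arctan2((a[:,0]*b[:,1]-a[:,1]*b[:,0]).sum(),(a*b).sum());R=np.array([[np.cos(th),-np.sin(th)],[np.sin(th),np.cos(th)]])
    t=P.mean(0)-R@loc.mean(0);sc=np.sqrt((b**2).sum()/(a**2).sum());print('xy',t,'yaw',np.degrees(th),'scale',sc,'res mm',np.round(1e3*(P-(loc@R.T+t)),1).tolist())
fit([(340,177),(463,177),(346,329),(458,329)],[(-.046,.06),(.046,.06),(-.046,-.06),(.046,-.06)],[.087]*4)
fit([(322,130),(480,128),(330,345),(474,346)],[(-.07,.1),(.07,.1),(-.07,-.1),(.07,-.1)],[.025]*4)
E
```

```text
xy [0.51517002 0.12120212] yaw -8.487047524736399 scale 0.9838138990519855 res mm [[0.6, -0.9], [-1.0, -0.9], [1.2, 0.8], [-0.7, 0.9]]
xy [0.51511527 0.12125969] yaw -8.380183095052784 scale 0.9743246922632496 res mm [[2.7, -3.3], [-3.6, -1.3], [1.5, 3.0], [-0.6, 1.6]]
```

{"name": "servo_tool", "arguments": {"commands": [0,-286,-24.5,40,-5.6,0,-286,-24.5,40,-5.6,0,-286,-24.5,40,-5.6,0,-286,-24.5,40,-5.6,0,-286,-24.5,40,-5.6,0,-286,-24.5,40,-5.6,0,-286,-24.5,40,-5.6,0,-286,-24.5,40,-5.6,0,-286,-24.5,40,-5.6,0,-286,-24.5,40,-5.6]}}

```text
time_s: 2.65
ee_pos: [0.4463, -0.1614, 0.2513]
eef_rot: [[0.051, 0.999, 0.0], [0.999, -0.051, -0.0], [-0.0, 0.0, -1.0]]
wrist_force: [0.1, -0.1, 0.5]
finger_gap: 0.0854
finger_force: 0.0
```

```bash
python3 - <<'E'
from h import *
s=telemetry.read_state();print(s['ee_pos'],s['eef_rot'],np.abs(s['qvel']).max())
im,m=snap('wrist','w2.png'); np.save('w2.npy',{k:np.array(v) for k,v in m.items()},allow_pickle=True)
cv2.imwrite('pics/w2b.png',cv2.resize(im[:,:,::-1],(800,600),interpolation=cv2.INTER_CUBIC))
E
```

```text
[ 0.44627934 -0.16144789  0.25133607] [[ 5.12270286e-02  9.98687033e-01  5.02434674e-05]
 [ 9.98687034e-01 -5.12270284e-02 -6.45603507e-06]
 [-3.87373498e-06  5.05082229e-05 -9.99999999e-01]] 0.243802527062822
```

View pics/w2b.png

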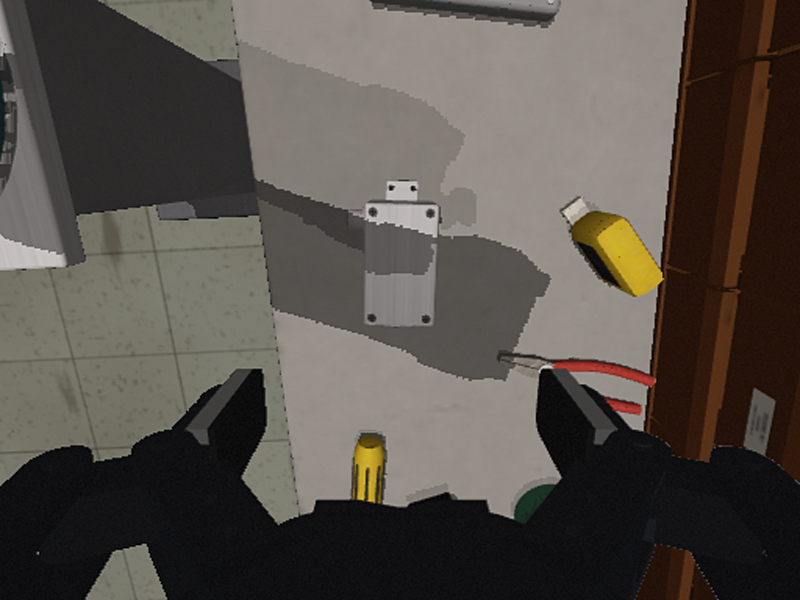

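```bash
python3 - <<'E'
from h import *
m=np.load('w2.npy',allow_pickle=True).item()
def fit(px,loc,z):
    P=np.array([ray(m,(u+.5)/1.5625-.5,(v+.5)/1.5625-.5,zz)[:2] for (u,v),zz in zip(px,z)])
    loc=np.array(loc,float);a=loc-loc.mean(0);b=P-P.mean(0)
    th=np.arctan2((a[:,0]*b[:,1]-a[:,1]*b[:,0]).sum(),(a*b).sum());R=np.array([[np.cos(th),-np.sin(th)],[np.sin(th),np.cos(th)]])
    t=P.mean(0)-R@loc.mean(0);sc=np.sqrt((b**2).sum()/(a**2).sum());print('xy',t,'yaw',np.degrees(th),'scale',sc,'res mm',np.round(1e3*(P-(loc@R.T+t)),1).tolist())
fit([(365,201),(439,204),(435,326),(364,324)],[(-.028,.048),(.028,.048),(.028,-.048),(-.028,-.048)],[.05]*4)
print(m['position'],ray(m,358/1.5625,213/1.5625,.026))
E
```

```text
xy [ 0.44672015 -0.16364664] yaw -4.258223698661392 scale 0.9962247414583186 res mm [[0.4, 0.2], [-0.8, -0.5], [0.5, -0.0], [-0.1, 0.3]]
[ 0.45001379 -0.09454982  0.39319232] [ 0.41485118 -0.12407507  0.026     ]
```

{"name": "servo_tool", "arguments": {"commands": [0,-2.2,0.5,60,1.1,0,-2.2,0.5,120,1.1,0,-2.2,0.5,170,1.1,0,-2.2,0.5,205,1.1,0,-2.2,0.5,225,1.1,0,-2.2,0.5,235,1.1,0,-2.2,0.5,235,1.1,255,-2.2,0.5,235,1.1,255,-2.2,0.5,235,1.1,255,-2.2,0.5,235,1.1], "grip_force": 50}}

```text
time_s: 3.95
ee_pos: [0.447, -0.1641, 0.0172]
eef_rot: [[0.071, 0.997, 0.001], [0.997, -0.071, 0.0], [0.0, 0.001, -1.0]]
wrist_force: [-2.3, 1.1, 10.7]
finger_gap: 0.0553
finger_force: 51.3
```

{"name": "servo_tool", "arguments": {"commands": [255,0,0,-40,0,255,0,0,-90,0,255,20,3,-133,0,255,70,11,-133,1,255,120,20,-133,2,255,170,28,-133,3,255,220,36,-133,4,255,265,44,-133,4.4,255,288.5,47.5,-133,4.4,255,288.5,47.5,-133,4.4]}}

```text
time_s: 5.2
ee_pos: [0.5143, 0.1222, 0.1494]
eef_rot: [[0.144, 0.99, -0.0], [0.99, -0.144, 0.0], [0.0, -0.0, -1.0]]
wrist_force: [0.3, -1.2, -4.0]
finger_gap: 0.055
finger_force: 57.1
```

```bash
python3 - <<'E'
from h import *
s=telemetry.read_state();print(s['ee_pos'],np.round(s['eef_rot'],4).tolist(),np.abs(s['qvel']).max(),s['finger_gap'],s['wrist_force'])
im,m=snap('wrist','w3.png'); np.save('w3.npy',{k:np.array(v) for k,v in m.items()},allow_pickle=True)
cv2.imwrite('pics/w3b.png',cv2.resize(im[:,:,::-1],(800,600),interpolation=cv2.INTER_CUBIC))
E
```

```text
[0.51426538 0.12222601 0.14935499] [[0.1443, 0.9895, -0.0], [0.9895, -0.1443, 0.0001], [0.0001, -0.0001, -1.0]] 1.820931730784122 0.05499213151089385 [ 0.25477298 -1.20495349 -3.97418669]
```

View pics/w3b.png

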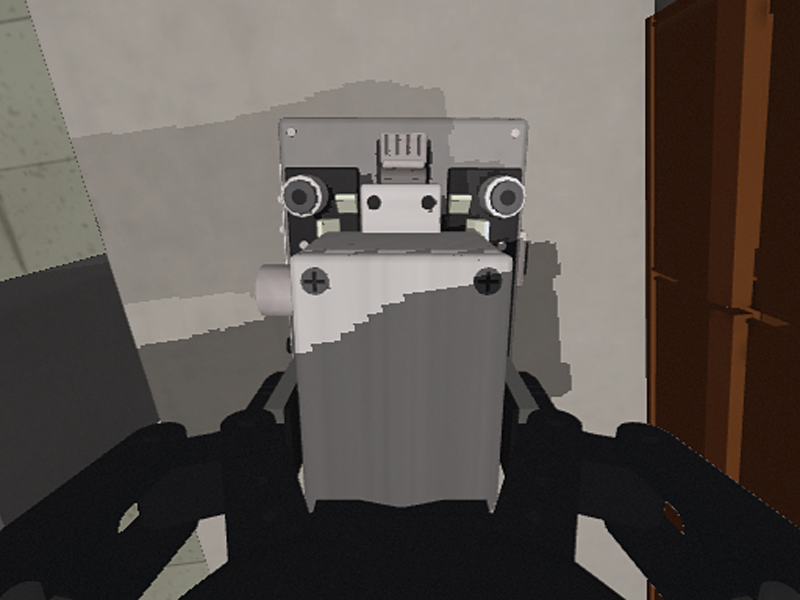

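```bash
python3 - <<'E'
from h import *
m=np.load('w3.npy',allow_pickle=True).item()
s=telemetry.read_state();R=s['eef_rot'];p=s['ee_pos']
g=lambda u,v,z:R.T@(ray(m,(u+.5)/1.5625-.5,(v+.5)/1.5625-.5,z)-p)*1e3
P=lambda n,*a:print(n,np.round(g(*a),1))
P('pilL',303,196,.087);P('pilR',504,197,.087)
P('cornL',281,119,.025);P('cornR',527,120,.025)
P('footL',361,184,.138);P('footR',441,184,.138);P('holeL',374,202,.138);P('holeR',428,202,.138)
P('lidL',291,253,.182);P('lidR',511,253,.182)
E
```

```text
pilL [ 57.3 -42.4  62.4]
pilR [56.9 45.8 62.4]
cornL [ 95.5 -65.2 124.4]
cornR [ 95.1  69.7 124.4]
footL [ 63.6 -12.6  11.4]
footR [63.6 13.6 11.4]
holeL [57.8 -8.4 11.4]
holeR [57.8  9.5 11.4]
lidL [ 48.4 -26.2 -32.6]
lidR [ 48.4  27.2 -32.6]
```

{"name": "servo_tool", "arguments": {"commands": [255,-1.6,1.2,20,0.2,255,-1.6,1.2,40,0.2,255,-1.6,1.2,50,0.2,255,-1.6,1.2,55,0.2,255,-1.6,1.2,58,0.2,255,-1.6,1.2,61,0.2,255,-1.6,1.2,64,0.2,255,-1.6,1.2,66,0.2,255,-1.6,1.2,68,0.2,255,-1.6,1.2,68,0.2]}}

```text
time_s: 6.5
ee_pos: [0.5153, 0.1185, 0.0812]
eef_rot: [[0.151, 0.989, -0.0], [0.989, -0.151, -0.0], [-0.0, -0.0, -1.0]]
wrist_force: [-0.4, -0.5, -3.8]
finger_gap: 0.0551
finger_force: 57.0
```

```bash
python3 - <<'E'
from h import *
s=telemetry.read_state();print(s['ee_pos'],np.round(s['eef_rot'],4).tolist(),np.abs(s['qvel']).max(),s['finger_gap'],s['wrist_force'],s['moment'])
im,m=snap('wrist','w4.png'); np.save('w4.npy',{k:np.array(v) for k,v in m.items()},allow_pickle=True)
im2,_=snap('scene','s4.png')
o=np.zeros((600,800,3),np.uint8);o[:384,:512]=im[:,:,::-1];o[390:600,:378]=cv2.resize(im2[105:165,145:253,::-1],(378,210),interpolation=cv2.INTER_CUBIC)
cv2.imwrite('pics/c4.png',o)
E
```

```text
[0.51530509 0.11849635 0.08119896] [[0.1509, 0.9886, -0.0002], [0.9886, -0.1509, -0.0002], [-0.0002, -0.0002, -1.0]] 0.17331951982756075 0.05510592308714407 [-0.35643749 -0.50975079 -3.849473  ] [ 0.00767221 -0.00590298 -0.02158481]
```

View pics/c4.png

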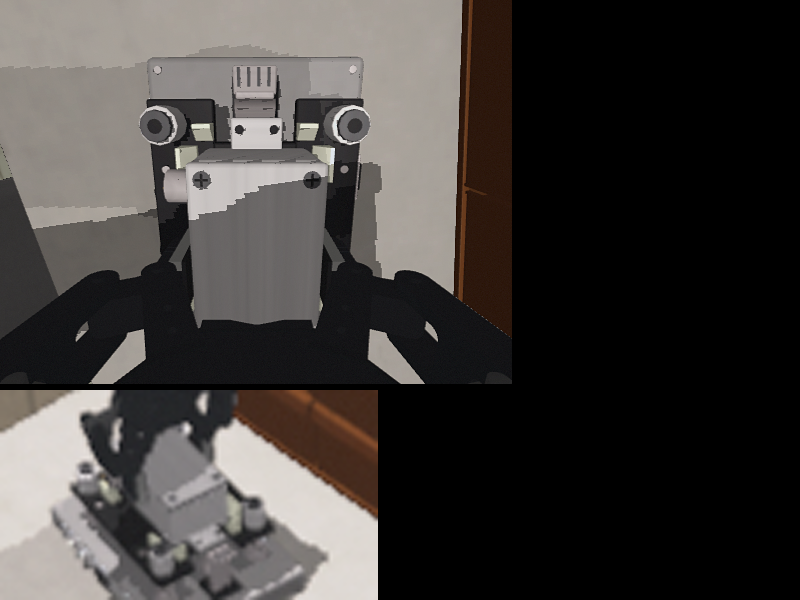

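```bash
python3 - <<'E'
from h import *
m=np.load('w4.npy',allow_pickle=True).item()
s=telemetry.read_state();R=s['eef_rot'];p=s['ee_pos']
def P(n,u,v,z,sc):
    a=R.T@(ray(m,256.4+(u-256.4)/sc,190.5+(v-190.5)/sc,z)-p)*1e3; print(n,sc,np.round(a,1))
for sc in(1,.965):
    P('pilL',157,125,.087,sc);P('pilR',352,125,.087,sc);P('cL',150,58,.025,sc);P('cR',362,58,.025,sc)
    P('fL',231,118,.070,sc);P('fR',282,118,.070,sc);P('lidL',187,163,.114,sc);P('lidR',328,163,.114,sc)
E
```

```text
pilL 1 [ 60.7 -45.   -5.7]
pilR 1 [60.8 44.1 -5.7]
cL 1 [ 98.8 -66.3  56.3]
cR 1 [98.9 66.7 56.3]
fL 1 [ 63.4 -12.6  11.3]
fR 1 [63.4 13.5 11.3]
lidL 1 [ 47.9 -25.9 -32.7]
lidR 1 [ 47.9  27.6 -32.7]
pilL 0.965 [ 61.7 -46.6  -5.7]
pilR 0.965 [61.8 45.6 -5.7]
cL 0.965 [101.5 -68.5  56.3]
cR 0.965 [101.7  68.9  56.3]
fL 0.965 [ 64.7 -13.   11.3]
fR 0.965 [64.7 14.  11.3]
lidL 0.965 [ 48.3 -26.8 -32.7]
lidR 0.965 [ 48.3  28.5 -32.7]
```

{"name": "servo_tool", "arguments": {"commands": [255,1,-0.5,0,0,255,1,-0.5,1,0,255,1,-0.5,1.7,0,0,1,-0.5,1.7,0,0,1,-0.5,1.7,0,0,1,-0.5,1.7,0,0,1,-0.5,0,0,0,1,-0.5,-20,0,0,1,-0.5,-55,0,0,1,-0.5,-85,0]}}

```text
time_s: 7.85
ee_pos: [0.5151, 0.1195, 0.1676]
eef_rot: [[0.151, 0.989, 0.0], [0.989, -0.151, -0.0], [-0.0, 0.0, -1.0]]
wrist_force: [-0.2, -0.5, 0.5]
finger_gap: 0.0859
finger_force: 0.0
```

```bash
python3 - <<'E'
from h import *
s=telemetry.read_state();print(s['ee_pos'],np.round(s['eef_rot'],4).tolist(),s['finger_gap'],s['wrist_force'])
im,m=snap('wrist','w5.png'); np.save('w5.npy',{k:np.array(v) for k,v in m.items()},allow_pickle=True)
cv2.imwrite('pics/w5b.png',cv2.resize(im[:,:,::-1],(800,600),interpolation=cv2.INTER_CUBIC))
E
```

```text
[0.51507705 0.11947904 0.16755688] [[0.1511, 0.9885, 0.0003], [0.9885, -0.1511, -0.0001], [-0.0, 0.0003, -1.0]] 0.08585261095209461 [-0.16922817 -0.49077118  0.543294  ]
```

View pics/w5b.png

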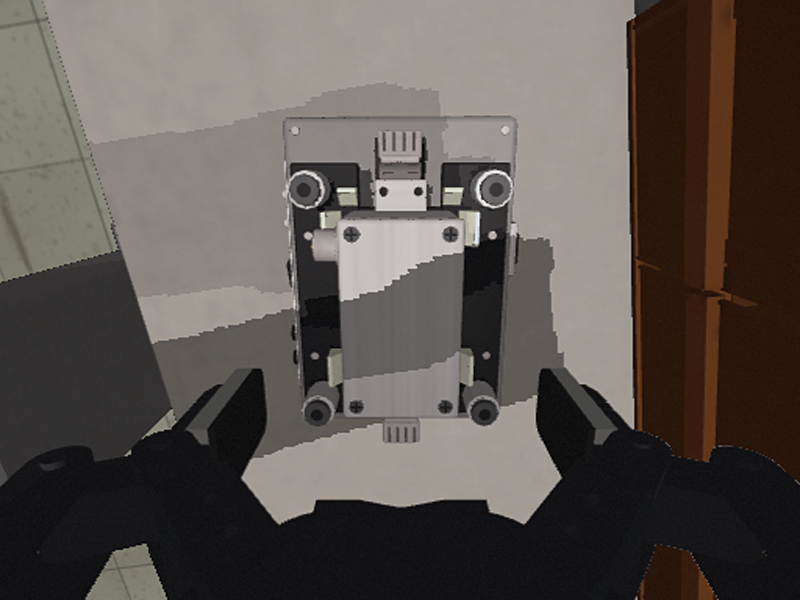

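{"name": "servo_tool", "arguments": {"commands": [255,0,0,0,0,255,0,0,0,0,255,0,0,10,0,255,0,0,25,0,255,0,0,40,0,255,0,0,47,0,255,0,0,53,0,255,0,0,57,0,255,0,0,61,0,255,0,0,61,0]}}

```text
time_s: 9.15
ee_pos: [0.5151, 0.1195, 0.1053]
eef_rot: [[0.151, 0.989, 0.0], [0.989, -0.151, -0.0], [-0.0, 0.0, -1.0]]
wrist_force: [-0.3, -1.0, 3.8]
finger_gap: -0.0003
finger_force: 1.7
```

{"name": "servo_tool", "arguments": {"commands": [255,0,0,3,0,255,0,0,6,0,255,0,0,9,0,255,0,0,12,0,255,0,0,14,0,255,0,0,16,0,255,0,0,18,0,255,0,0,19,0,255,0,0,20,0,255,0,0,20,0]}}

```text
time_s: 10.4
ee_pos: [0.5152, 0.1195, 0.086]
eef_rot: [[0.151, 0.989, 0.0], [0.989, -0.151, 0.0], [0.001, 0.0, -1.0]]
wrist_force: [-5.4, -2.1, 15.9]
finger_gap: -0.0003
finger_force: 7.9
```

{"name": "servo_tool", "arguments": {"commands": [255,0,0,0.5,0,255,0,0,1,0,255,0,0,1,0,255,0,0,1,0,255,0,0,1,0,255,0,0,1,0,255,0,0,1,0,255,0,0,1,0,255,0,0,1,0,255,0,0,1,0]}}

```text
time_s: 11.65
ee_pos: [0.5153, 0.1195, 0.0859]
eef_rot: [[0.151, 0.988, 0.001], [0.988, -0.151, 0.001], [0.001, 0.0, -1.0]]
wrist_force: [-12.4, -4.1, 36.3]
finger_gap: -0.0001
finger_force: 18.2
```

```bash
python3 - <<'E'
from h import *
im,m=snap('wrist','w6.png'); im2,_=snap('scene','s6.png'); im3,_=snap('top','t6.png')
o=np.zeros((600,800,3),np.uint8);o[:384,:512]=im[:,:,::-1]
o[390:600,:378]=cv2.resize(im2[105:165,145:253,::-1],(378,210),interpolation=cv2.INTER_CUBIC)
o[390:600,390:770]=cv2.resize(im3[165:224,150:257,::-1],(380,210),interpolation=cv2.INTER_CUBIC)
o[:380,515:800]=cv2.resize(im[60:160,218:293,::-1],(285,380),interpolation=cv2.INTER_CUBIC)
cv2.imwrite('pics/c6.png',o)
E
```

```text
(no output)
```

View pics/c6.png

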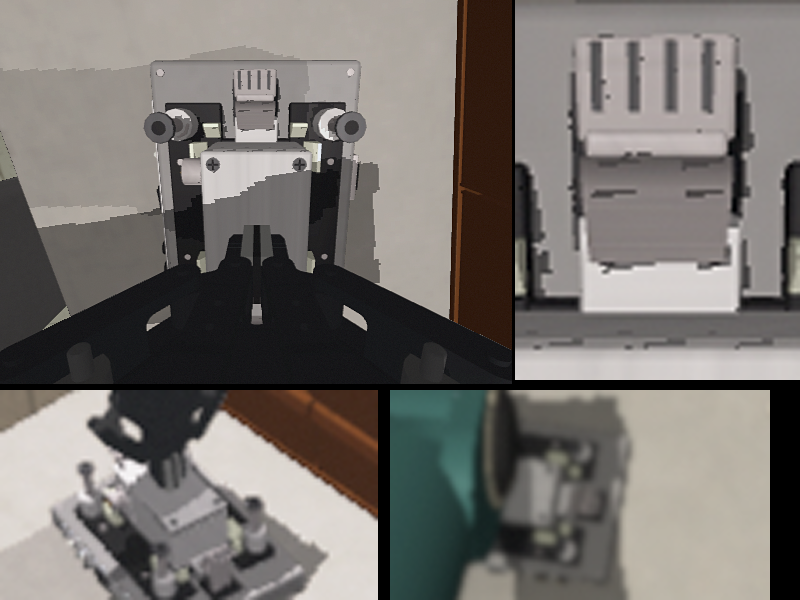

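{"name": "servo_tool", "arguments": {"commands": [255,0,0,-2,0,255,0,0,-5,0,255,0,0,-10,0,255,0,0,-20,0,255,0,0,-45,0,255,0,0,-80,0,0,0,0,-120,0,0,0,0,-150,0,0,0,0,-160,0,0,0,0,-160,0]}}

```text
time_s: 13.05
ee_pos: [0.515, 0.1197, 0.2445]
eef_rot: [[0.151, 0.989, 0.001], [0.989, -0.151, 0.0], [0.0, 0.0, -1.0]]
wrist_force: [0.9, 0.3, 0.2]
finger_gap: 0.0724
finger_force: 0.0
```

```bash
python3 - <<'E'
from h import *
s=telemetry.read_state();print(s['ee_pos'],s['finger_gap'],s['wrist_force'])
im,m=snap('wrist','w7.png'); im2,_=snap('scene','s7.png')
np.save('w7.npy',{k:np.array(v) for k,v in m.items()},allow_pickle=True)
o=np.zeros((600,800,3),np.uint8);c=im[60:260,180:340,::-1]
o[:600,:480]=cv2.resize(c,(480,600),interpolation=cv2.INTER_CUBIC)
o[:200,485:800]=cv2.resize(im2[105:165,150:245,::-1],(315,200),interpolation=cv2.INTER_CUBIC)
cv2.imwrite('pics/c7.png',o)
E
```

```text
[0.5150306  0.11972509 0.2444986 ] 0.07236612683247512 [0.9284633  0.31463102 0.1557218 ]
```

View pics/c7.png

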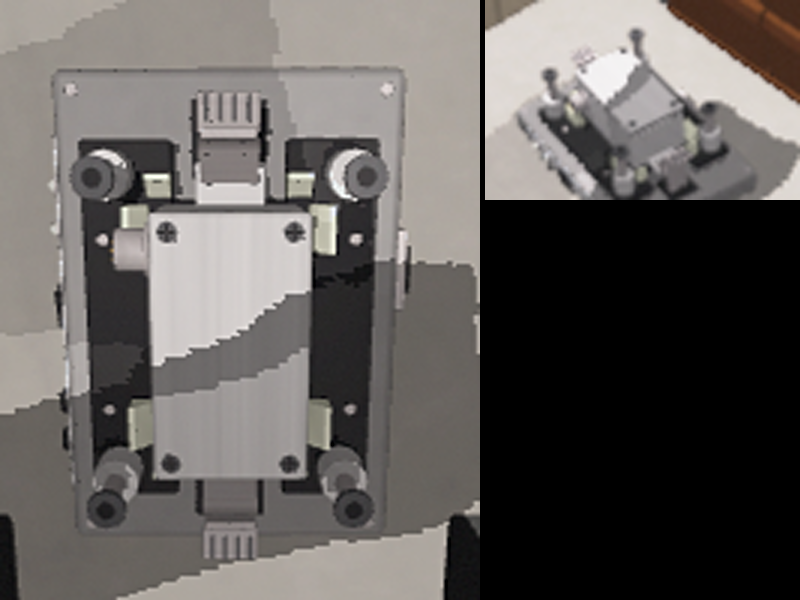

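```bash
python3 -c "
from cell import env
print(env.finish_job())"
```

```text
the job is handed in; nothing more can be done
None
```

The control module sits on the carrier plate with its connector towards the front panel. The plate stayed down when I let go, so both catches are taken to hold: the +y one was seen over its foot, the -y nose was hidden. The tape measure, relay and grease tin were not touched, and the job was handed in at about 13 s.

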